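# Shut the parts box's nested lids, then hold the outer lid up alone

## Robot

A 6-joint arm with a two-finger parallel gripper is mounted at the origin on the work surface. World frame = base frame: x ahead of the robot, y to its left, z up, the work surface at z = 0. Lengths are in m, angles in degrees, forces in N, time in s.
With the tool pointing down it reaches from about 0.4 to 0.825 m from the base axis. Payload 7 kg.
Tool frame: the origin (TCP) lies midway between the tips of the shut fingers; the grasp point (between the pads) lies 19 mm behind it (ctrl.grasp_offset is the distance from the TCP to the grasp point, in m); z points along the fingers, x is the direction in which the jaws open and shut, and the axes are right-handed (so a half turn about z gives the same grasp; the last joint's range is limited). The gripper opens to 88 mm and grips with 3 to 60 N. Pads are 19 mm wide; open, the fingers measure 130 mm over their backs; the gripper's body (78 mm by 193 mm) begins 47 mm behind the grasp point.
Start: joints at [-48.868, 20.546, 0.682, 0, -70.136, -16.507], TCP at [0.281, -0.614, 0.227] pointing down, gripper open.
Joint ranges: [-176.03, 176.03], [-82.01, 121.73], [-58.28, 71.71], [-173.87, 95.51], [-174.79, -0.11], [-173.66, 173.66]. Speed limits (degrees/s): [136.94, 136.94, 172.46, 180, 180, 180].

## Interface

Orientations are given as [roll, pitch, yaw] about the fixed x, y, z axes, in that order (R = Rz(yaw) Ry(pitch) Rx(roll)).
In Python, from plant import sensors, snapshot, order, ctrl gives the robot as it stands.
- The arm moves only by the tool send_rows, never from a script. Its argument "commands" is a list of rows, each a list of 3 entries, a list of its own where there are three numbers: the closure, from 0 (fully open) to 1 (shut), then the shift along the world's x, y, z in units of 0.25 m (1.0 is 0.25 m), then the turn, a rotation vector about the world's x, y, z in units of 360 degrees (1.0 is 360 degrees). In form: [[hand, [x, y, z], [ax, ay, az]], ...]. A call has 1 to 12 rows; each row shifts and turns the pose as measured when the row begins; what a row does not reach is not made up. A row lasts 1/10 s, in which the tool goes at most 50 mm and 8.59 degrees, less where a joint would pass 70% of its speed; a pose out of reach is approached as far as the arm can. A call with a number of a shift or a turn outside -1 to 1 is refused whole. A call with a gripper value outside its range is refused whole. The fingers move at their own pace and stop on an object; the grip force is fixed at half the most. Time passes only in rows, so rows that do not move let the fingers close. It gives the time, the measured TCP pose, the force and the opening at its end, in the units of the state.
- sensors.get_obs(): the state, without advancing time (a new reading comes with each control period).
- snapshot(name): name is "scene" or "top"; returns a dict with "color" (400x640x3 uint8, blue, green, red), "z_map" (400x640 float32, m along the optical axis (not along the pixel's ray), 0 where there is no reading), "mtx" (3x3 intrinsics, pixels), "xyz" and "attitude" of the camera in the world. Camera axes: x right, y down, z forward; pixel columns grow to the right and rows downward; lengths in m; the calibration is good to about 2 mm. A picture is of the moment at which its call begins.
- order.close_job(): hands the job in, once; it reports no verdict.
The state is a dict: "clock": time; "joint_pos": joint angles; "qvel": joint speeds; "tau": joint torques, N m; "tool_pos": TCP position; "orientation": TCP orientation; "force": force on the tool from outside, world axes, zero at the start; "moment": the same for the moment, N m; "opening": finger opening in m.
Only numpy, scipy, OpenCV 4.12 (cv2) and the standard library are available. Lean on these libraries where they do the work, as an engineer would, in place of code of your own. Each camera call takes 0.05 s, during which the arm holds its last target.

## Task

The parts box on the ledge stands open, its inner flap nested in front of the outer lid. Lower the outer lid with the flap nested in it, under control and without letting either fall, until both are fully shut; then raise the outer lid alone to about 45 degrees, leaving the flap lying shut over the parts, so that the antenna sections can be laid on the flap. Finish while still holding the outer lid up there (let go, it would fall shut) and not touching the flap; leave the other things on the ledge where they are.

Things in the scene. Friction and masses are not known exactly. Their poses are not given: they have to be found in the camera images.
- parts_box: clear plastic parts box, fixed to the ledge, 150 (x) by 230 (y) by 45 high without its lids; origin under its centre at ledge level, its x axis points from the front (tab side, towards the robot) to the hinge at the back, z up. All measures in mm. Two lids turn on one hinge pin along the back rim: the inner flap, which lies on the rim, and over it the outer lid
- hinge (a point): middle of the common hinge pin of lid and flap: 80 behind the box centre (its +x), 48 above the ledge; the pin runs along the box's y
- lid (a joint): angle of the outer lid: 0 = fully shut, 0.79 = raised 45 degrees, grows as it opens, stop at 1.80 rad. It starts leaning back on that stop. Its hinge is free (about 0.02 N m of drag): with the flap shut, the lid let go falls shut from anything under about 1.2 rad. About 0.2 kg. On the way down the lower edges of its skirt bear on the flap and push the flap down ahead of it; the two are not fastened to each other, so the lid lifts off the flap freely
- flap (a joint): angle of the inner flap: 0 = fully shut on the box rim, grows as it opens. It starts 0.1 to 0.3 rad in front of the open lid. Its hinge is stiff (about 0.08 N m) and the flap stays where it is left, so the lid has to push it down
- lid_tab (a point): centre of the outer lid's grey pull tab: 30 wide along the hinge (parallel to the box's y), 29 long (straight out from the lid's front edge), 12 thick, in the middle of the front edge. The lid is a clear hood, 26.5 high overall, top 75 above the ledge when shut; this centre is then 172.5 in front of the hinge pin and 21 above it (69 above the ledge). Site axes as the box's when shut, turning with the lid
- flap_tab (a point): centre of the inner flap's grey pull tab, 30 wide, 29 long, 8 thick. The flap is a clear sheet 3 thick with two 5 high ribs; shut, this centre is 172.5 in front of the hinge pin and 1.5 below it (46.5 above the ledge), so straight under the lid's tab with 12.5 of clear air between the two tabs; the tabs are equally wide, so fingers that reach down past the lid's tab catch the flap's too
- c_clamp: steel C-clamp lying flat, about 100 by 160 and 20 high; not part of the job
- tuning_capacitor: grey radio tuning capacitor, 62 by 46, 43 high, with a 6 mm shaft standing 24 out at one end; not part of the job
- screwdriver: screwdriver with brown wooden handle, 190 long, 26 thick, lying; not part of the job
- antenna_tray: aluminium tray 230 by 86, 22 high, with four aluminium antenna sections; not part of the job

How it is judged (in metres and radians):
On the way, in this order (a step that is already met when the one before it is completed fails the run):
1. the lid is on its way down with the flap nested in it (tab centres within 35 mm of each other; 22.5 when nested) (value of joint lid between 0.2 and 1.1 rad and distance between lid_tab and flap_tab below 0.035 m), for 0.05 s.
2. lid and flap are both fully shut (value of joint each of lid, flap below 0.04 rad), for 0.2 s.
3. the outer lid has started up alone, the flap still shut (value of joint lid between 0.15 and 0.45 rad and value of joint flap below 0.04 rad), for 0.05 s.
At the end, for the whole second after the job is handed in: the outer lid is held still by the fingers (more than 0.3 N of contact) between 0.55 and 1.02 rad (about 32 to 58 degrees), the flap lies shut (under 0.04 rad) and nothing of the robot touches it (value of joint lid between 0.55 and 1.02 rad and velocity of joint lid between -0.1 and 0.1 rad/s and value of joint flap below 0.04 rad and contact force between the fingers and lid above 0.3 N and contact force between each of the arm, the fingers and flap below 0.3 N); the arm keeps its last pose, push and grip.
It fails at once if the lid is let fall (closing faster than 3 rad/s) (velocity of joint lid below -3 rad/s).
It fails at once if the flap is let fall or knocked down (closing faster than 3 rad/s) (velocity of joint flap below -3 rad/s).
It fails at once if the C-clamp, tuning capacitor, screwdriver or antenna tray is moved by more than 20 mm (distance of any of c_clamp, tuning_capacitor, screwdriver, antenna_tray from where it was at the start of the episode above 0.02 m).
It also fails if it takes over 45 s, if anything falls off the work surface, if the arm or the gripper's body presses on something with over 40 N, if the wrist force passes 120 N, or if a joint passes its speed limit or range.

## Working session

There is one attempt and no reset: what is moved stays moved. The work goes in short steps, Python scripts to look and compute and a tool call to move; the robot and the scene stay as the last step left them, time stands still between calls to the robot, and variables do not carry over. Pictures are saved under pics/ and viewed, and the job is handed in when it is done.

Besides the shell and the picture viewer there is one more tool, called after "Call:" as a command line: name --argument value ..., lists and objects as JSON in quotes. send_rows: Moves the arm, as the interface text tells. Its arguments: {"type":"object","properties":{"commands":{"type":"array","items":{"type":"array"}}},"required":["commands"]}

```bash
ls; mkdir -p pics; python3 - <<'E'
from plant import sensors, snapshot, order, ctrl
import cv2,numpy as np
print(sensors.get_obs(), ctrl.grasp_offset)
for n in ("scene","top"):
    s=snapshot(n); cv2.imwrite(f"pics/{n}0.png",s["color"]); np.savez(f"pics/{n}0.npz",**s)
    print(n,s["mtx"],s["xyz"],s["attitude"])
E
```

```text
pics
{'clock': 0.0, 'joint_pos': array([-4.88685942e+01,  2.05901736e+01,  6.35240513e-01, -1.73828936e-02,
       -7.01325876e+01, -1.65070596e+01]), 'qvel': array([-0.06097969,  0.07032836,  0.0306647 ,  0.0105577 , -0.05321107,
        0.00036255]), 'tau': array([-1.66265281e-04, -5.82712376e+01,  2.93068832e+01,  6.99778318e+00,
        6.81131176e-03, -2.58390583e-04]), 'tool_pos': array([ 0.28103494, -0.61321938,  0.22565664]), 'orientation': array([-1.79990798e+02, -8.85568345e-02,  1.14618419e+02]), 'force': array([-0.09942105, -0.64816841,  0.04016153]), 'moment': array([ 0.01019329, -0.0013077 , -0.05617033]), 'opening': 0.08776237389125117} 0.0188
scene [[451.28074996   0.         326.87214114]
 [  0.         451.28074996 207.13584155]
 [  0.           0.           1.        ]] [0.97980699 0.6681872  0.77827771] [-131.37645767   -0.44925382  146.97438812]
top [[503.7262973    0.         324.33833327]
 [  0.         503.7262973  203.41837612]
 [  0.           0.           1.        ]] [0.46669722 0.01435701 1.28235093] [-1.76679235e+02 -9.71682758e-03 -8.87191201e+01]
```

View pics/scene0.png

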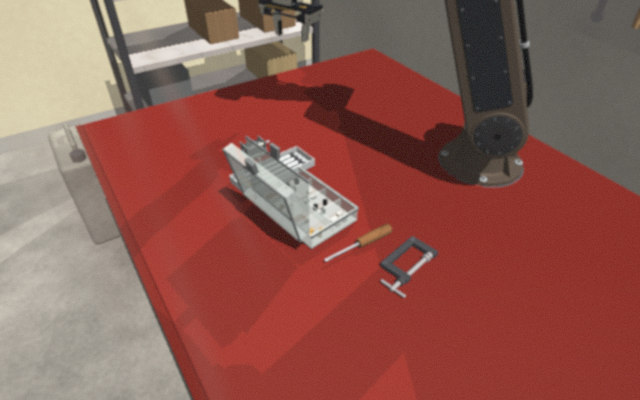

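View pics/top0.png

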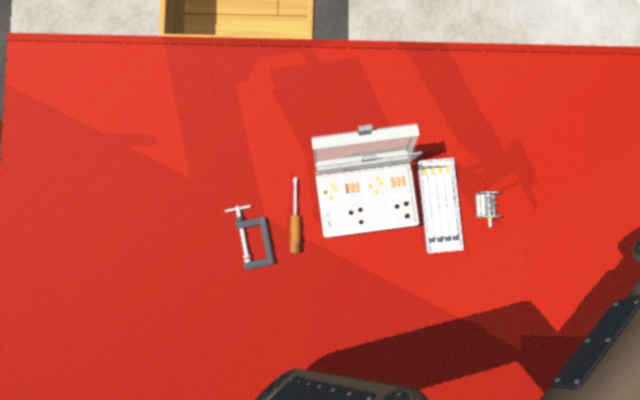

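```bash
cat > h.py <<'E'
import numpy as np,cv2
from scipy.spatial.transform import Rotation as R
def cam(s):
    return s["mtx"],R.from_euler('xyz',s["attitude"],degrees=True).as_matrix(),np.array(s["xyz"])
def cloud(s):
    K,Rm,t=cam(s); z=s["z_map"]; v,u=np.mgrid[:z.shape[0],:z.shape[1]]
    p=np.stack([(u-K[0,2])/K[0,0]*z,(v-K[1,2])/K[1,1]*z,z],-1)@Rm.T+t
    p[z==0]=np.nan; return p
def proj(s,P):
    K,Rm,t=cam(s); q=(np.atleast_2d(P)-t)@Rm; return q[:,:2]/q[:,2:]*[K[0,0],K[1,1]]+K[:2,2]
E
python3 - <<'E'
from h import *
for n,(a,b,c,d) in (("top",(110,265,290,520)),("scene",(125,255,210,370))):
    s=dict(np.load(f"pics/{n}0.npz")); p=cloud(s)
    im=s["color"][a:b,c:d]; k=790//im.shape[1] if n=="top" else 4
    cv2.imwrite(f"pics/{n}0z.png",cv2.resize(im,None,fx=k,fy=k,interpolation=cv2.INTER_CUBIC)); print(n,k)
    if n=="top":
        for (u,v) in [(325,236),(419,225),(317,175),(365,129),(365,128),(366,132),(372,158),(370,157),(315,140),(416,127),(340,145),(550,300),(200,300)]: print(u,v,p[v,u].round(4))
E
```

```text
top 3
325 236 [0.4585 0.0123 0.0475]
419 225 [ 0.4915 -0.2259  0.0015]
317 175 [0.6134 0.0362 0.0008]
365 129 [ 0.6887 -0.0674  0.2219]
365 128 [ 0.6898 -0.067   0.2268]
366 132 [ 0.6829 -0.0698  0.2189]
372 158 [ 0.6248 -0.082   0.2358]
370 157 [ 0.627  -0.0779  0.2344]
315 140 [0.667  0.0389 0.1984]
416 127 [ 0.7006 -0.1801  0.1977]
340 145 [ 0.6563 -0.0154  0.204 ]
550 300 [ 0.3102 -0.5576  0.0025]
200 300 [ 0.29    0.3241 -0.0012]
scene 4
```

View pics/top0z.png

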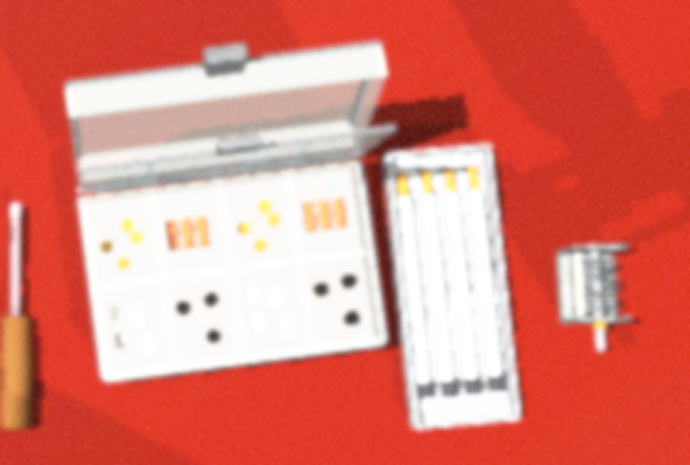

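View pics/scene0z.png

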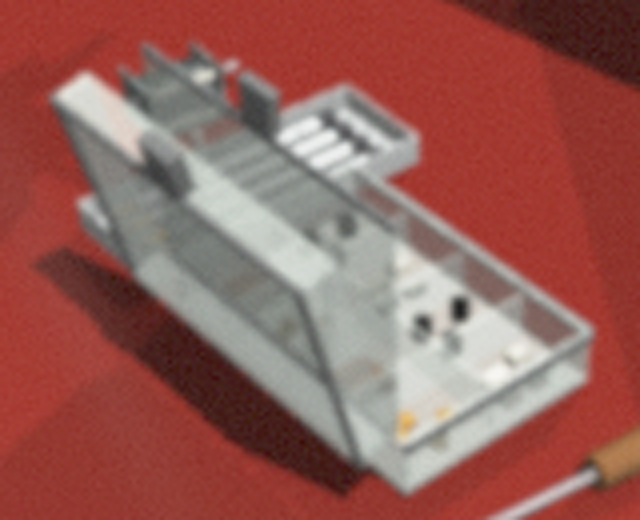

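```bash
cat >> h.py <<'E'
from scipy.optimize import least_squares
def pts(b):
    # b: x,y,yaw(rad),flap ; lid=1.8
    x,y,a,f=b[:4]; ql=b[4] if len(b)>4 else 1.8
    def tab(q,h): 
        return [0.080+(-np.cos(q)*.1725+np.sin(q)*h),0,.048+np.sin(q)*.1725+np.cos(q)*h]
    L=np.array([[-.075,.115,.045],[-.075,-.115,.045],tab(ql,.021),tab(f,-.0015)])
    Rz=R.from_euler('z',a).as_matrix()
    return L@Rz.T+[x,y,0]
E
python3 - <<'E'
from plant import ctrl
print([d for d in dir(ctrl) if d[0]!='_'])
from h import *
T=dict(np.load("pics/top0.npz"));S=dict(np.load("pics/scene0.npz"))
mt=np.array([[105,380],[388,345],[225,58],[240,144]])/3+[290,110]
ms=np.array([[405,455],[595,335],[168,165],[260,105]])/4+[210,125]
w=np.array([1,1,1,1])
def res(b):
    P=pts(b); return np.r_[(proj(T,P)-mt).ravel(),(proj(S,P)-ms).ravel()]
r=least_squares(res,[.55,-.08,.15,1.6,1.8],loss='soft_l1')
print(r.x,r.fun.reshape(-1,2).round(1)); print(pts(r.x).round(4))
# tray, rim check by depth
p=cloud(T)
m=(p[...,2]>.20)&(abs(p[...,1]+.07)<.03)&(p[...,0]>.6)&(p[...,0]<.75)
for v in range(122,165):
    row=p[v,355:385]; k=row[...,2]>.2
    if k.any(): print(v, np.where(k)[0]+355, row[k].mean(0).round(3))
E
```

```text
['PlanningError', 'grasp_offset']
[ 0.54851341 -0.08889238  0.14421994  1.57067226  1.81605823] [[ -0.7  -0.4]
 [ -2.1  -0.1]
 [  0.1   0.5]
 [ -0.7   0.4]
 [ 46.3 -31.6]
 [-59.7 -43.5]
 [ -1.7  -0.4]
 [ -0.7  -0.6]]
[[ 0.4578  0.0141  0.045 ]
 [ 0.4908 -0.2135  0.045 ]
 [ 0.6893 -0.0684  0.2102]
 [ 0.6262 -0.0776  0.2205]]
125 [364 365 366 367 368 369 370 371] [ 0.697 -0.072  0.225]
126 [358 359 360 361 362 363 364 365 366 367 368 369 370 371] [ 0.694 -0.066  0.226]
127 [358 359 360 361 362 363 364 365 366 367 368 369 370 371 372] [ 0.692 -0.067  0.226]
128 [358 359 360 361 362 363 364 365 366 367 368 369 370 371 372 382] [ 0.69  -0.069  0.225]
129 [358 359 360 361 363 364 365 366 367 368 369 370 371 372] [ 0.688 -0.068  0.226]
130 [358 359 360 361 362 363 364 365 366 367 368 369 370 371 372] [ 0.686 -0.067  0.224]
131 [358 359 360 361 362 363 364 365 366 367 368 369 370 371 379 381 383] [ 0.685 -0.073  0.218]
132 [357 358 359 360 361 362 363 364 365 366 367 368 369 370 371 376 378 379
 383 384] [ 0.684 -0.075  0.212]
133 [357 358 359 360 361 362 363 364 365 366 367 368 369 370 371 
[... 952 characters left out ...]
]
143 [355] [ 0.662 -0.048  0.201]
155 [372 373 374 375 376] [ 0.631 -0.086  0.236]
156 [364 365 366 367 368 369 370 371 372 373 374 375 376] [ 0.629 -0.078  0.236]
157 [363 364 365 366 367 368 369 370 371 372 373 374 375 376 378 379 380 381
 382 383 384] [ 0.628 -0.086  0.227]
158 [362 363 364 365 366 367 368 369 370 371 372 373 374 375 376 377 378 379
 380 381 382 383 384] [ 0.627 -0.085  0.225]
159 [362 363 364 365 366 367 368 369 370 371 372 373 374 375 376 377] [ 0.624 -0.078  0.228]
160 [356 357 358 359 360 361 362 363 364 365 366 367 368 369 370 371 372 373] [ 0.623 -0.068  0.216]
161 [355 356 357 358 359 360 362 363 364 365 366] [ 0.622 -0.06   0.209]
162 [355] [ 0.621 -0.049  0.2  ]
```

```bash
python3 - <<'E'
from h import *
T=dict(np.load("pics/top0.npz"));S=dict(np.load("pics/scene0.npz"))
mt=np.array([[105,380],[388,345],[225,58],[240,144]])/3+[290,110]
ms=np.array([[593,335],[0,0],[168,165],[260,105]])/4+[210,125]
def res(b):
    P=pts(b); e=(proj(S,P)-ms); e[1]=0
    return np.r_[(proj(T,P)-mt).ravel(),e.ravel()]
r=least_squares(res,[.55,-.08,.15,1.6,1.8])
print(r.x,np.degrees(r.x[2]),r.fun.reshape(-1,2).round(1)); print(pts(r.x).round(4))
E
```

```text
[ 0.54796224 -0.08944582  0.15148741  1.57397148  1.81591152] 8.679589228639061 [[-0.3  0.2]
 [-1.7 -0.3]
 [-0.2  0.8]
 [-0.8  0.4]
 [-0.6 -2. ]
 [ 0.   0. ]
 [-1.3 -0.4]
 [-0.6 -0.6]]
[[ 0.4565  0.0129  0.045 ]
 [ 0.4912 -0.2144  0.045 ]
 [ 0.6886 -0.068   0.2102]
 [ 0.6261 -0.0775  0.2205]]
```

Call:
send_rows --commands '[[0,[0,0,0.2],[0,0,0]],[0,[0,0,0.2],[0,0,-0.015]],[0,[0.1,0.13,0.04],[0,0,-0.015]],[0,[0.1,0.13,0],[0,0,-0.015]],[0,[0.1,0.13,0],[0,0,0]],[0,[0.1,0.13,0],[0,0,0]],[0,[0.1,0.13,0],[0,0,0]],[0,[0.1,0.13,0],[0,0,0]],[0,[0.1,0.13,0],[0,0,0]],[0,[0.1,0.13,0],[0,0,0]],[0,[0.1,0.13,0],[0,0,0]],[0,[0.1,0.13,0],[0,0,0]]]'

```text
clock: 1.3
tool_pos: [0.5328, -0.2759, 0.3331]
orientation: [-179.9, -0.7, 97.2]
force: [1.2, -0.9, -0.7]
opening: 0.0876
```

Call:
send_rows --commands '[[0,[0.1,0.135,0],[0,0,0.004]],[0,[0.1,0.135,0],[0,0,0]],[0,[0.1,0.135,0],[0,0,0]],[0,[0.1,0.135,0],[0,0,0]],[0,[0.1,0.135,0],[0,0,0]],[0,[0.06,0.08,0],[0,0,0]],[0,[0,0,0],[0,0,0]],[0,[0,0,0],[0,0,0]]]'

```text
clock: 2.1
tool_pos: [0.6785, -0.0723, 0.3278]
orientation: [-179.5, -0.9, 99.0]
force: [0.2, -0.1, 0.5]
opening: 0.0876
```

```bash
python3 - <<'E'
from plant import sensors
o=sensors.get_obs()
for k in o: print(k,np.round(o[k],4)) if 0 else print(k,o[k])
E
```

```text
clock 2.1
joint_pos [  9.73652506  19.43887382  12.32506001  -0.88052762 -83.40154385
 -90.5922872 ]
qvel [ 1.04938716  0.97444732  0.19245143 -0.21486101  0.10534291 -0.35019077]
tau [  0.79096712 -57.4385798   30.92849851   7.21617401  -0.07196898
  -0.05873907]
tool_pos [ 0.67848537 -0.07230387  0.32778798]
orientation [-179.47480597   -0.86836633   99.03514024]
force [ 0.23130619 -0.08765956  0.49513566]
moment [-0.08729248 -0.06454324  0.00429405]
opening 0.08755755012943267
```

Call:
send_rows --commands '[[0,[0.04,0.018,-0.1],[0,0,0]],[0,[0,0,-0.14],[0,0,0]],[0,[0,0,-0.1],[0,0,0]],[0,[0,0,-0.06],[0,0,0]],[0,[0,0,0],[0,0,0]]]'

```text
clock: 2.6
tool_pos: [0.6859, -0.072, 0.2256]
orientation: [-179.5, -0.9, 98.8]
force: [-0.2, 0.2, 0.0]
opening: 0.0878
```

```bash
cat >> h.py <<'E'
def pic(name,i,box,k):
    from plant import snapshot
    s=snapshot(name); np.savez(f"pics/{name}{i}.npz",**s)
    a,b,c,d=box
    cv2.imwrite(f"pics/{name}{i}.png",cv2.resize(s["color"][a:b,c:d],None,fx=k,fy=k,interpolation=cv2.INTER_CUBIC))
    return s
E
python3 -c "
from h import *
s=pic('scene',1,(90,240,200,370),4)"
```

```text
(no output)
```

View pics/scene1.png

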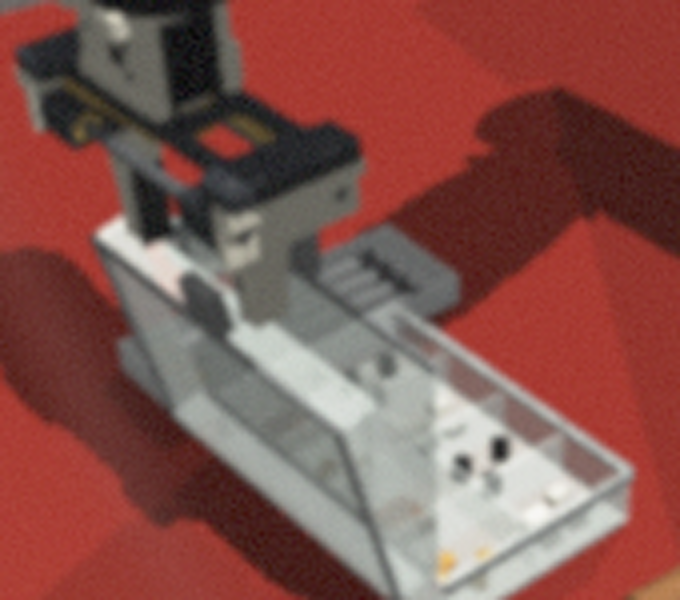

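```bash
python3 - <<'E'
from h import *
S=dict(np.load("pics/scene1.npz"))
yb=np.array([-.151,.9885,0])
t=np.array([.6859,-.072,.2256])
for P in ([.688,-.068,.2105],t,t+yb*.044,t-yb*.044,t+yb*.065):
    print(((proj(S,P)[0]-[200,90])*4).round(0))
s=S; p=cloud(s)
# finger tip points near
for v in range(145,172,3):
    print(v,[ (u,p[v,u].round(3).tolist()) for u in range(258,282,4)])
E
```

```text
[204. 303.]
[201. 274.]
[250. 312.]
[155. 239.]
[274. 330.]
145 [(258, [0.706, 0.025, 0.321]), (262, [0.698, 0.025, 0.318]), (266, [0.688, 0.018, 0.311]), (270, [0.678, 0.015, 0.305]), (274, [0.67, 0.014, 0.302]), (278, [0.662, 0.016, 0.3])]
148 [(258, [0.707, 0.025, 0.315]), (262, [0.696, 0.018, 0.307]), (266, [0.687, 0.017, 0.303]), (270, [0.679, 0.016, 0.299]), (274, [0.67, 0.015, 0.296]), (278, [0.623, -0.064, 0.234])]
151 [(258, [0.705, 0.019, 0.304]), (262, [0.697, 0.018, 0.3]), (266, [0.689, 0.018, 0.297]), (270, [0.68, 0.017, 0.294]), (274, [0.63, -0.071, 0.225]), (278, [0.625, -0.063, 0.228])]
154 [(258, [0.706, 0.021, 0.299]), (262, [0.697, 0.018, 0.294]), (266, [0.678, -0.008, 0.272]), (270, [0.668, -0.01, 0.267]), (274, [0.63, -0.072, 0.217]), (278, [0.626, -0.062, 0.221])]
157 [(258, [0.707, 0.02, 0.292]), (262, [0.686, -0.009, 0.267]), (266, [0.678, -0.009, 0.264]), (270, [0.668, -0.012, 0.258]), (274, [0.631, -0.072, 0.209]), (278, [0.626, -0.062, 0.213])]
160 [(258, [0.688, -0.027, 0.25]), (262, [0.686, -0.01, 0.259]), (266, [0.677, -0.011, 0.255]), (270, [0.668, -0.013, 0.251]), (274, [0.63, -0.076, 0.198]), (278, [0.626, -0.064, 0.204])]
163 [(258, [0.643, -0.135, 0.159]), (262, [0.687, -0.01, 0.252]), (266, [0.678, -0.012, 0.247]), (270, [0.669, -0.012, 0.245]), (274, [0.629, -0.079, 0.188]), (278, [0.627, -0.063, 0.197])]
166 [(258, [0.671, -0.072, 0.2]), (262, [0.687, -0.013, 0.243]), (266, [0.677, -0.014, 0.239]), (270, [0.669, -0.013, 0.236]), (274, [0.629, -0.08, 0.179]), (278, [0.627, -0.064, 0.188])]
169 [(258, [0.674, -0.066, 0.198]), (262, [0.687, -0.013, 0.236]), (266, [0.68, -0.011, 0.234]), (270, [0.633, -0.094, 0.164]), (274, [0.629, -0.081, 0.17]), (278, [0.626, -0.067, 0.178])]
```

Call:
send_rows --commands '[[0,[0.012,0.016,-0.06],[0,0,0]],[0,[0,0,-0.04],[0,0,0]],[0,[0,0,0],[0,0,0]]]'

```text
clock: 2.95
tool_pos: [0.6905, -0.0694, 0.2041]
orientation: [-179.9, -0.8, 98.8]
force: [0.4, 0.5, -0.9]
opening: 0.0873
```

Call:
send_rows --commands '[[0,[-0.01,0,-0.016],[0,0,0]],[1,[0,0,0],[0,0,0]],[1,[0,0,0],[0,0,0]],[1,[0,0,0],[0,0,0]],[1,[0,0,0],[0,0,0]],[1,[0,0,0],[0,0,0]],[1,[0,0,0],[0,0,0]]]'

```text
clock: 3.65
tool_pos: [0.6888, -0.0695, 0.2024]
orientation: [179.9, -0.8, 98.8]
force: [0.5, -0.7, 0.7]
opening: 0.045
```

```bash
python3 -c "
from h import *
s=pic('scene',2,(90,240,200,370),4)"
```

```text
(no output)
```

View pics/scene2.png

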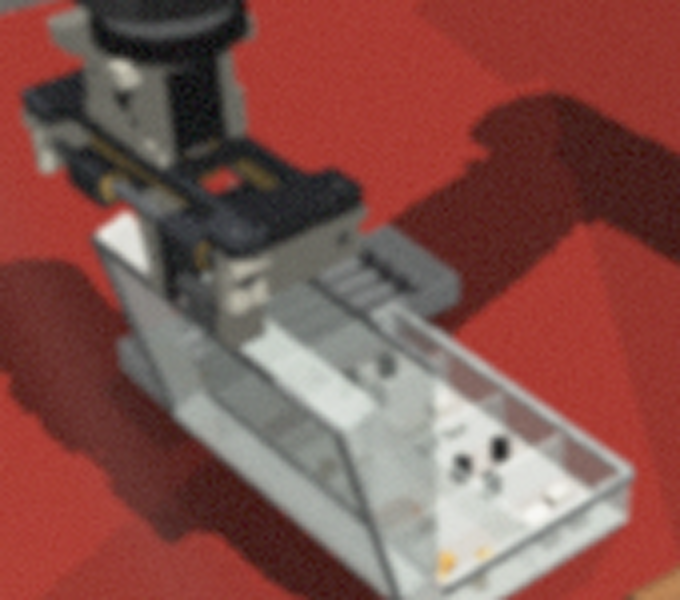

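Picture 2: fingers straddle the tab at zoomed (205,300). They're still closing (45 mm).

Call:
send_rows --commands '[[1,[0,0,0],[0,0,0]],[1,[0,0,0],[0,0,0]],[1,[0,0,0],[0,0,0]],[1,[0,0,0],[0,0,0]]]'

```text
clock: 4.1
tool_pos: [0.6886, -0.0683, 0.2024]
orientation: [179.9, -0.8, 98.8]
force: [-0.0, 0.0, -0.5]
opening: 0.0296
```

```bash
cat >> h.py <<'E'
PIN=np.array([.6271,-.0774,.048]); BX=np.array([.9885,.151,0]); r0=.1738
def tcp(q,d=.008): return PIN+BX*(-r0*np.cos(q+.121))+np.array([0,0,r0*np.sin(q+.121)-d])
def nxt(step,n,d=.008):
    from plant import sensors
    o=sensors.get_obs(); t=o["tool_pos"]; rel=t+[0,0,d]-PIN; X=rel@BX
    q=np.arctan2(rel[2],-X)-.121; print("q",q.round(3),"r err mm",((np.hypot(X,rel[2])-r0)*1e3).round(1),"lat mm",(rel@[-.151,.9885,0]*1e3).round(1),"ori",o["orientation"].round(1),"F",o["force"].round(1),"M",o["moment"].round(2),"op",round(o["opening"],4),"t",o["clock"],"j",o["joint_pos"].round(0))
    p=t
    for i in range(n):
        w=tcp(q+step*(i+1),d); print(((w-p)/.25).round(3).tolist(),end=' '); p=w
    print()
E
python3 -c "
from h import *
nxt(-.06,6)"
```

```text
q 1.815 r err mm 0.1 lat mm -0.3 ori [179.9  -0.8  98.8] F [-0.   0.  -0.5] M [-0.33 -0.05  0.05] op 0.0296 t 4.1 j [ 10.  23.   2.  -1. -68. -91.]
[-0.039, -0.005, 0.013] [-0.04, -0.006, 0.011] [-0.04, -0.006, 0.009] [-0.041, -0.006, 0.006] [-0.041, -0.006, 0.004] [-0.041, -0.006, 0.001]
```

Call:
send_rows --commands '[[1,[-0.039,-0.006,0.013],[0,0,0]],[1,[-0.04,-0.006,0.011],[0,0,0]],[1,[-0.04,-0.006,0.009],[0,0,0]]]'

```text
clock: 4.4
tool_pos: [0.6592, -0.0728, 0.2104]
orientation: [179.8, -0.8, 98.9]
force: [1.4, 0.4, -3.3]
opening: 0.0301
```

```bash
python3 -c "
from h import *
nxt(-.06,6)"
```

```text
q 1.638 r err mm -0.3 lat mm -0.3 ori [179.8  -0.8  98.9] F [ 1.4  0.4 -3.3] M [-0.3  -0.87  0.01] op 0.0301 t 4.4 j [ 10.  20.  -2.  -1. -68. -91.]
[-0.041, -0.005, 0.008] [-0.041, -0.006, 0.004] [-0.041, -0.006, 0.002] [-0.041, -0.006, -0.001] [-0.041, -0.006, -0.003] [-0.041, -0.006, -0.006]
```

Call:
send_rows --commands '[[1,[-0.041,-0.006,0.007],[0,0,0]],[1,[-0.041,-0.006,0.004],[0,0,0]],[1,[-0.041,-0.006,0.002],[0,0,0]],[1,[-0.041,-0.006,-0.001],[0,0,0]],[1,[-0.041,-0.006,-0.003],[0,0,0]]]'

```text
clock: 4.9
tool_pos: [0.602, -0.0817, 0.2118]
orientation: [179.9, -0.8, 98.8]
force: [3.7, -2.0, -8.3]
opening: 0.0298
```

```bash
python3 -c "
from h import *
nxt(-.06,6)
s=pic('scene',3,(90,240,200,370),4)"
```

```text
q 1.303 r err mm -0.1 lat mm -0.4 ori [179.9  -0.8  98.8] F [ 3.7 -2.  -8.3] M [-0.97 -1.64 -0.06] op 0.0298 t 4.9 j [ 10.  15.  -9.  -1. -66. -91.]
[-0.041, -0.005, -0.007] [-0.04, -0.006, -0.01] [-0.039, -0.006, -0.012] [-0.039, -0.006, -0.015] [-0.038, -0.006, -0.017] [-0.037, -0.006, -0.019]
```

View pics/scene3.png

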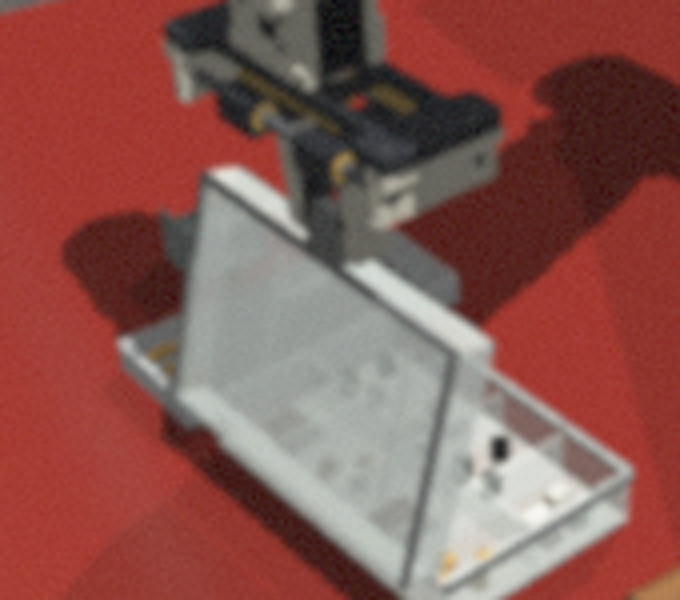

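Call:
send_rows --commands '[[1,[-0.041,-0.006,-0.007],[0,0,0]],[1,[-0.04,-0.006,-0.01],[0,0,0]],[1,[-0.039,-0.006,-0.012],[0,0,0]],[1,[-0.039,-0.006,-0.015],[0,0,0]],[1,[-0.038,-0.006,-0.017],[0,0,0]]]'

```text
clock: 5.45
tool_pos: [0.5498, -0.0898, 0.1962]
orientation: [179.7, -0.8, 98.8]
force: [5.7, -0.3, -6.4]
opening: 0.0294
```

```bash
python3 -c "
from h import *
nxt(-.06,6)
s=pic('scene',4,(90,240,200,370),4)"
```

```text
q 0.985 r err mm 0.9 lat mm -0.6 ori [179.7  -0.8  98.8] F [ 5.7 -0.3 -6.4] M [-0.63 -2.24 -0.06] op 0.0294 t 5.45 j [ 10.  11. -17.  -1. -62. -91.]
[-0.035, -0.003, -0.023] [-0.035, -0.005, -0.022] [-0.034, -0.005, -0.024] [-0.032, -0.005, -0.026] [-0.031, -0.005, -0.028] [-0.029, -0.004, -0.03]
```

View pics/scene4.png

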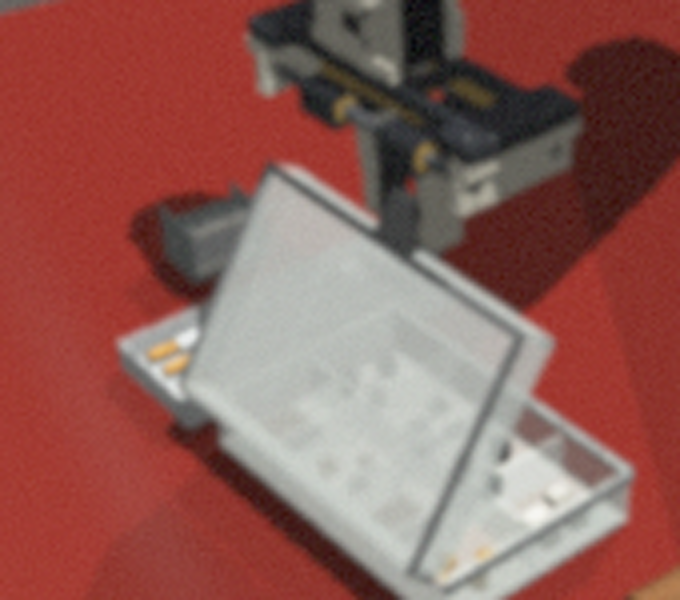

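Call:
send_rows --commands '[[1,[-0.035,-0.004,-0.023],[0,0,0]],[1,[-0.035,-0.005,-0.022],[0,0,0]],[1,[-0.034,-0.005,-0.024],[0,0,0]],[1,[-0.032,-0.005,-0.026],[0,0,0]],[1,[-0.031,-0.005,-0.028],[0,0,0]]]'

```text
clock: 6.0
tool_pos: [0.5055, -0.0967, 0.1656]
orientation: [179.5, -0.7, 98.8]
force: [3.8, -0.2, -2.1]
opening: 0.0297
```

```bash
python3 -c "
from h import *
nxt(-.06,7)
s=pic('scene',5,(90,240,200,370),4)"
```

```text
q 0.674 r err mm 2.1 lat mm -0.7 ori [179.5  -0.7  98.8] F [ 3.8 -0.2 -2.1] M [-0.38 -1.71 -0.06] op 0.0297 t 6.0 j [ 10.   8. -24.  -1. -57. -91.]
[-0.023, -0.001, -0.036] [-0.027, -0.004, -0.032] [-0.025, -0.004, -0.033] [-0.023, -0.003, -0.035] [-0.021, -0.003, -0.036] [-0.018, -0.003, -0.037] [-0.016, -0.002, -0.038]
```

View pics/scene5.png

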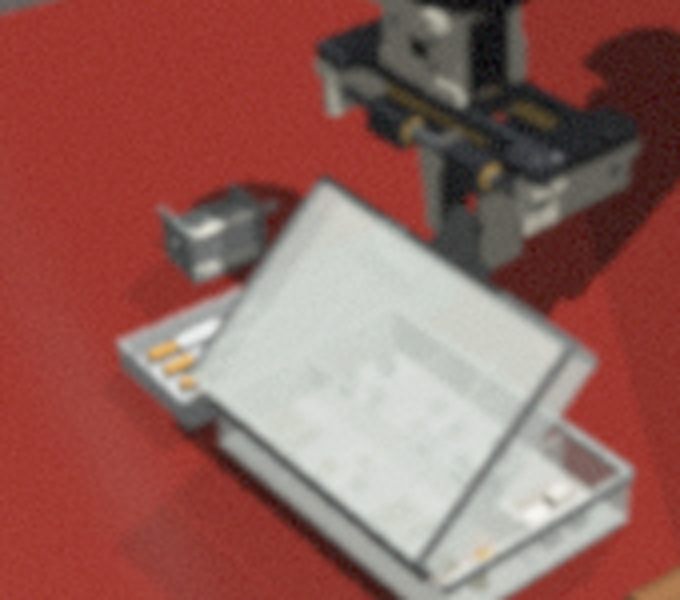

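Call:
send_rows --commands '[[1,[-0.024,-0.002,-0.036],[0,0,0]],[1,[-0.026,-0.004,-0.032],[0,0,0]],[1,[-0.025,-0.004,-0.033],[0,0,0]],[1,[-0.022,-0.003,-0.035],[0,0,0]],[1,[-0.02,-0.003,-0.036],[0,0,0]]]'

```text
clock: 6.55
tool_pos: [0.4709, -0.102, 0.1198]
orientation: [179.8, -0.7, 98.8]
force: [2.2, -1.3, 0.9]
opening: 0.0297
```

```bash
python3 -c "
from h import *
nxt(-.06,7)
s=pic('scene',6,(90,240,200,370),4)"
```

```text
q 0.346 r err mm 3.3 lat mm -0.8 ori [179.8  -0.7  98.8] F [ 2.2 -1.3  0.9] M [-0.59 -0.84  0.  ] op 0.0297 t 6.55 j [ 11.   8. -31.  -1. -50. -91.]
[-0.006, 0.002, -0.044] [-0.015, -0.002, -0.039] [-0.013, -0.002, -0.04] [-0.01, -0.002, -0.04] [-0.008, -0.001, -0.041] [-0.006, -0.001, -0.041] [-0.003, -0.0, -0.042]
```

View pics/scene6.png

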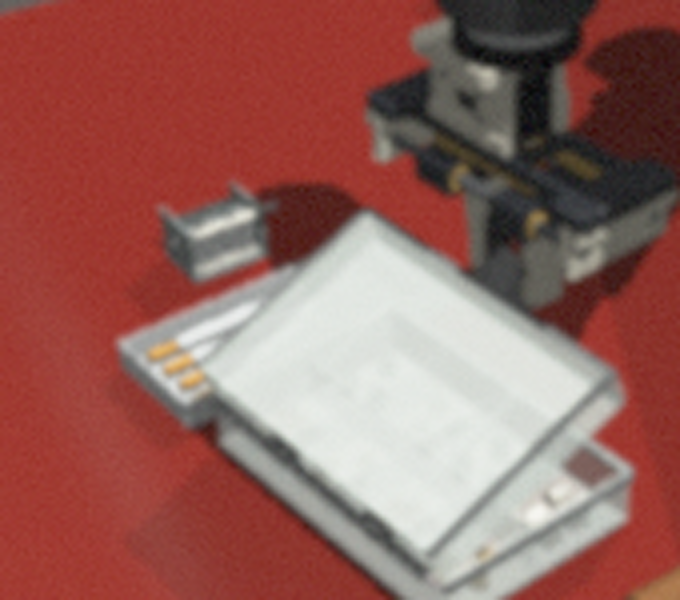

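Call:
send_rows --commands '[[1,[-0.014,-0.002,-0.04],[0,0,0]],[1,[-0.013,-0.002,-0.039],[0,0,0]],[1,[-0.011,-0.002,-0.04],[0,0,0]],[1,[-0.009,-0.001,-0.04],[0,0,0]]]'

```text
clock: 7.0
tool_pos: [0.4544, -0.1046, 0.0758]
orientation: [-179.9, -0.7, 98.8]
force: [-0.3, -2.2, 0.9]
opening: 0.0294
```

```bash
python3 -c "
from h import *
nxt(-.04,4)"
```

```text
q 0.081 r err mm 4.6 lat mm -0.8 ori [-179.9   -0.7   98.8] F [-0.3 -2.2  0.9] M [-1.09  0.11 -0.01] op 0.0294 t 7.0 j [ 11.  10. -36.  -1. -44. -91.]
[0.013, 0.005, -0.031] [-0.004, -0.001, -0.028] [-0.003, -0.0, -0.028] [-0.002, -0.0, -0.028]
```

Call:
send_rows --commands '[[1,[0.0,0,-0.024],[0,0,0]],[1,[0.0,0,-0.02],[0,0,0]],[1,[0,0,-0.012],[0,0,0]]]'

```text
clock: 7.3
tool_pos: [0.4512, -0.1051, 0.0586]
orientation: [-179.5, -0.7, 98.7]
force: [-2.5, -2.7, 1.3]
opening: 0.0296
```

```bash
python3 -c "
from h import *
nxt(-.04,4)
s=pic('scene',7,(90,240,200,370),4)"
```

```text
q -0.017 r err mm 5.2 lat mm -0.8 ori [-179.5   -0.7   98.7] F [-2.5 -2.7  1.3] M [-0.75  0.86  0.06] op 0.0296 t 7.3 j [ 11.  12. -37.  -1. -42. -91.]
[0.018, 0.006, -0.03] [-0.001, -0.0, -0.028] [-0.0, -0.0, -0.028] [0.001, 0.0, -0.028]
```

View pics/scene7.png

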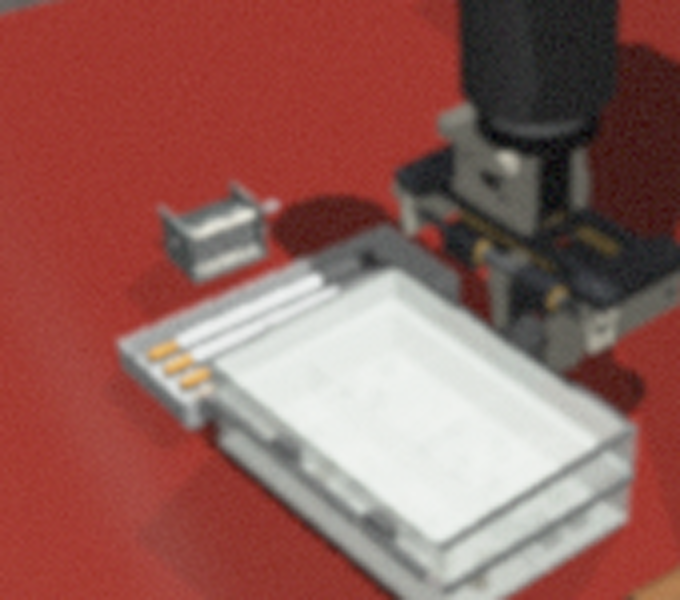

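Call:
send_rows --commands '[[1,[0,0,-0.014],[0,0,0]],[1,[0,0,-0.008],[0,0,0]],[1,[0,0,0],[0,0,0]]]'

```text
clock: 7.65
tool_pos: [0.4508, -0.1051, 0.0546]
orientation: [-179.4, -0.7, 98.8]
force: [-4.2, -1.6, 0.9]
opening: 0.0295
```

```bash
python3 -c "
from h import *
nxt(-.04,1)
s=pic('scene',8,(90,240,200,370),4)
p=cloud(s)
# lid top fit: points on lid interior region
uv=proj(s,PIN+BX*-.1+[0,0,.027])[0];print(uv)
X=(p-PIN)@BX; Y=(p-PIN)@np.array([-.151,.9885,0]); 
m=(X<-.01)&(X>-.15)&(abs(Y)<.11)&(p[...,2]>.03)&(p[...,2]<.12)
for a in np.arange(-.15,0,.02):
    k=m&(X>=a)&(X<a+.02); z=p[...,2][k]; print(round(a,2),k.sum(),np.percentile(z,[10,50,90]).round(4))
"
```

```text
q -0.039 r err mm 5.3 lat mm -0.8 ori [-179.4   -0.7   98.8] F [-4.2 -1.6  0.9] M [-0.45  1.24 -0.  ] op 0.0295 t 7.65 j [ 11.  12. -37.  -1. -41. -91.]
[0.019, 0.006, -0.029] 
[310.26772205 184.42937278]
-0.15 418 [0.0723 0.074  0.0759]
-0.13 429 [0.0724 0.074  0.0756]
-0.11 439 [0.0724 0.0739 0.0756]
-0.09 454 [0.0722 0.074  0.0756]
-0.07 462 [0.0725 0.074  0.0757]
-0.05 485 [0.0724 0.0739 0.0756]
-0.03 483 [0.0725 0.074  0.0759]Traceback (most recent call last):
  File "<string>", line 11, in <module>
    k=m&(X>=a)&(X<a+.02); z=p[...,2][k]; print(round(a,2),k.sum(),np.percentile(z,[10,50,90]).round(4))
                                                                  ~~~~~~~~~~~~~^^^^^^^^^^^^^^
    return _quantile_unchecked(
        a, q, axis, out, overwrite_input, method, keepdims, weights)
    return _ureduce(a,
                    func=_quantile_ureduce_func,
    ...<5 lines>...
                    overwrite_input=overwrite_input,
                    method=method)
    r = func(a, **kwargs)
    result = _quantile(arr,
                       quantiles=q,
    ...<2 lines>...
                       out=out,
                       weights=wgt)
    slices_having_nans = np.isnan(arr[-1, ...])
                                  ~~~^^^^^^^^^
IndexError: index -1 is out of bounds for axis 0 with size 0
```

Call:
send_rows --commands '[[0.4,[0,0,0],[0,0,0]],[0.4,[0,0,0],[0,0,0]],[0.4,[0,0,0],[0,0,0]],[0.4,[0.01,0.002,0.012],[0,0,0]],[0.4,[0.01,0.003,0.012],[0,0,0]],[0.4,[0,0,0],[0,0,0]]]'

```text
clock: 8.3
tool_pos: [0.4611, -0.1024, 0.0626]
orientation: [-179.9, -0.7, 98.8]
force: [-0.7, -0.1, -0.1]
opening: 0.0524
```

```bash
python3 -c "
from h import *
nxt(-.04,1)
s=pic('scene',9,(90,240,200,370),4)
p=cloud(s)
X=(p-PIN)@BX; Y=(p-PIN)@np.array([-.151,.9885,0]); 
m=(X<-.01)&(X>-.15)&(abs(Y)<.11)&(p[...,2]>.03)&(p[...,2]<.12)
for a in np.arange(-.15,-.02,.03):
    k=m&(X>=a)&(X<a+.02); z=p[...,2][k]; print(round(a,2),k.sum(),np.percentile(z,[10,50,90]).round(4))
"
```

```text
q 0.013 r err mm -4.4 lat mm 0.3 ori [-179.9   -0.7   98.8] F [-0.7 -0.1 -0.1] M [-0.01 -0.06 -0.  ] op 0.0524 t 8.3 j [ 11.  12. -36.  -1. -42. -91.]
[-0.02, -0.004, -0.025] 
-0.15 422 [0.0723 0.0741 0.0756]
-0.12 431 [0.0724 0.0739 0.0757]
-0.09 461 [0.0723 0.074  0.0757]
-0.06 466 [0.0723 0.074  0.0756]
-0.03 501 [0.0724 0.074  0.0756]
```

View pics/scene9.png

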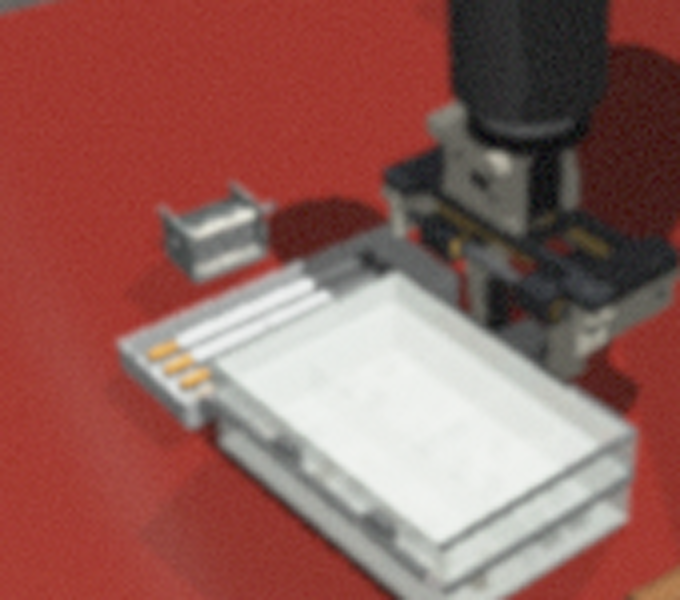

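Call:
send_rows --commands '[[0.4,[-0.018,-0.003,-0.005],[0,0,0]],[1,[0,0,0],[0,0,0]],[1,[0,0,0],[0,0,0]],[1,[0,0,0],[0,0,0]],[1,[0,0,0],[0,0,0]],[1,[0,0,0],[0,0,0]],[1,[0,0,0],[0,0,0]]]'

```text
clock: 9.05
tool_pos: [0.4555, -0.1046, 0.0608]
orientation: [-179.8, -0.6, 98.9]
force: [0.3, 1.4, -0.8]
opening: 0.0295
```

```bash
python3 -c "
from h import *
nxt(.06,9)
"
```

```text
q -0.002 r err mm 1.1 lat mm -1.0 ori [-179.8   -0.6   98.9] F [ 0.3  1.4 -0.8] M [ 0.37 -0.11 -0.01] op 0.0295 t 9.05 j [ 11.  12. -36.  -1. -42. -91.]
[0.01, 0.005, 0.041] [0.009, 0.001, 0.041] [0.011, 0.002, 0.04] [0.013, 0.002, 0.039] [0.016, 0.002, 0.039] [0.018, 0.003, 0.038] [0.02, 0.003, 0.036] [0.022, 0.003, 0.035] [0.024, 0.004, 0.034]
```

Call:
send_rows --commands '[[1,[0.006,0.001,0.04],[0,0,0]],[1,[0.008,0.001,0.041],[0,0,0]],[1,[0.011,0.002,0.04],[0,0,0]],[1,[0.013,0.002,0.039],[0,0,0]],[1,[0.015,0.002,0.039],[0,0,0]]]'

```text
clock: 9.55
tool_pos: [0.4701, -0.1023, 0.1142]
orientation: [-179.8, -0.6, 98.9]
force: [5.0, 0.6, -5.6]
opening: 0.0296
```

```bash
python3 -c "
from h import *
nxt(.06,9)
s=pic('scene',10,(90,240,200,370),4)
"
```

```text
q 0.316 r err mm 1.7 lat mm -0.9 ori [-179.8   -0.6   98.9] F [ 5.   0.6 -5.6] M [-0.2  -1.47 -0.1 ] op 0.0296 t 9.55 j [ 11.   9. -31.  -1. -50. -91.]
[0.024, 0.007, 0.034] [0.021, 0.003, 0.036] [0.023, 0.003, 0.035] [0.025, 0.004, 0.033] [0.027, 0.004, 0.032] [0.029, 0.004, 0.03] [0.03, 0.005, 0.028] [0.032, 0.005, 0.026] [0.033, 0.005, 0.024]
```

View pics/scene10.png

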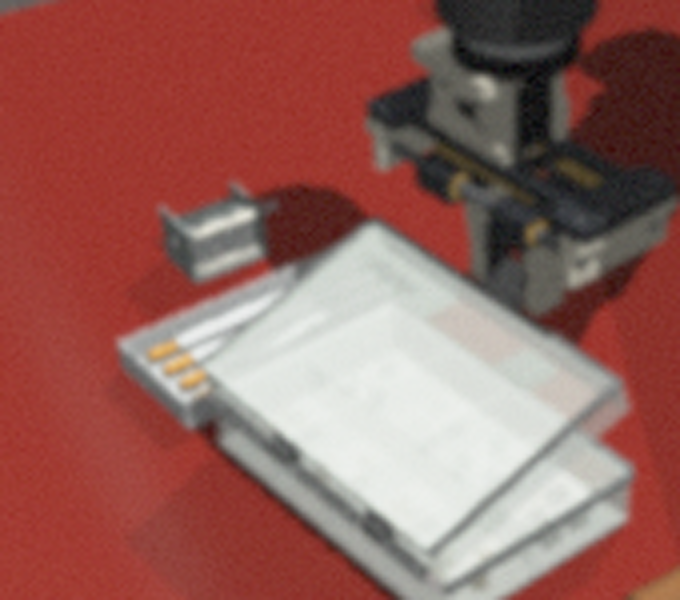

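The flap stays shut on the rim (front-left edge at (630,465)), and the lid is rising alone. Continue to about 0.79.

Call:
send_rows --commands '[[1,[0.02,0.004,0.035],[0,0,0]],[1,[0.021,0.003,0.036],[0,0,0]],[1,[0.023,0.003,0.035],[0,0,0]],[1,[0.025,0.004,0.033],[0,0,0]],[1,[0.027,0.004,0.032],[0,0,0]],[1,[0.029,0.004,0.03],[0,0,0]],[1,[0.03,0.005,0.028],[0,0,0]],[1,[0.03,0.005,0.025],[0,0,0]],[1,[0,0,0],[0,0,0]],[1,[0,0,0],[0,0,0]]]'

```text
clock: 10.6
tool_pos: [0.5252, -0.0937, 0.1838]
orientation: [-179.6, -0.6, 98.8]
force: [-0.6, -1.3, -3.4]
opening: 0.0295
```

```bash
python3 -c "
from h import *
nxt(.06,1)
s=pic('scene',11,(90,240,200,370),4)
p=cloud(s)
X=(p-PIN)@BX; Y=(p-PIN)@np.array([-.151,.9885,0]);Z=p[...,2]-.048
m=(X<0.03)&(abs(Y)<.11)&(Z>-.01)&(Z<.16)&(abs(Y)>.05)
for a in np.arange(-.16,0.02,.02):
    k=m&(X>=a)&(X<a+.02); z=Z[k]; print(round(a,2),k.sum(),np.percentile(z,[10,50,90]).round(4))
t=pic('top',11,(110,265,290,520),3)
"
```

```text
q 0.827 r err mm 3.3 lat mm -0.7 ori [-179.6   -0.6   98.8] F [-0.6 -1.3 -3.4] M [-0.5   0.07  0.  ] op 0.0295 t 10.6 j [ 10.  10. -20.  -1. -61. -91.]
[0.041, 0.009, 0.013] 
-0.16 88 [-0.0028 -0.0008  0.0008]
-0.14 124 [-0.0024 -0.0009  0.0008]
-0.12 127 [-0.003  -0.0009  0.0036]
-0.1 277 [-0.0016  0.1261  0.1313]
-0.08 564 [0.     0.1128 0.1229]
-0.06 544 [0.0813 0.0926 0.1019]
-0.04 511 [0.0626 0.0723 0.0812]
-0.02 490 [0.0426 0.0515 0.061 ]
-0.0 495 [0.0141 0.0301 0.0389]
```

View pics/scene11.png

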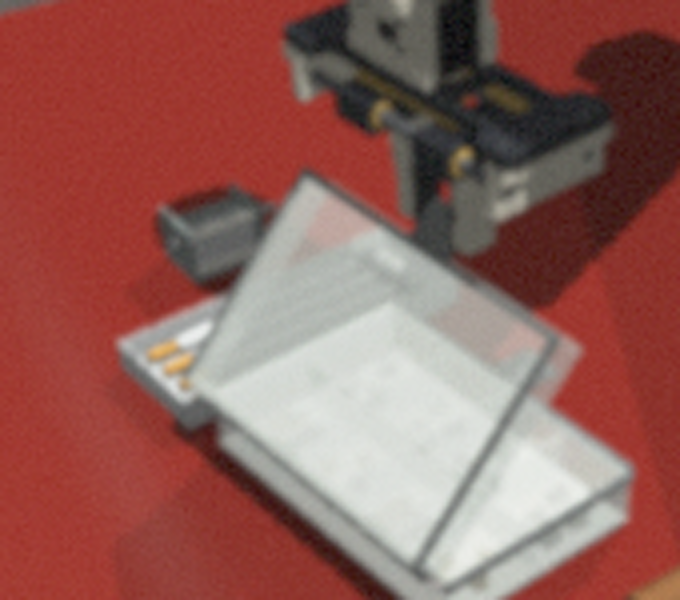

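View pics/top11.png

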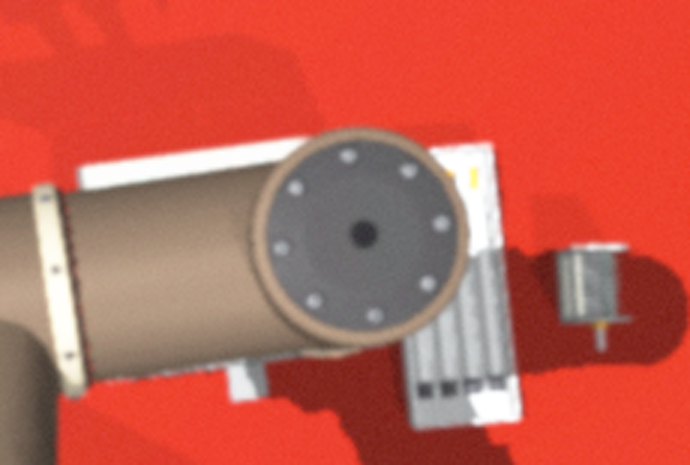

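Call:
send_rows --commands '[[1,[0,0,0],[0,0,0]],[1,[0,0,0],[0,0,0]],[1,[0,0,0],[0,0,0]],[1,[0,0,0],[0,0,0]]]'

```text
clock: 11.1
tool_pos: [0.5246, -0.0938, 0.1835]
orientation: [-179.6, -0.6, 98.8]
force: [1.7, -0.5, -2.7]
opening: 0.0293
```

```bash
python3 -c "
from h import *
nxt(.06,1)
from plant import order
print(order.close_job())"
```

```text
q 0.824 r err mm 3.3 lat mm -0.7 ori [-179.6   -0.6   98.8] F [ 1.7 -0.5 -2.7] M [-0.49 -0.37 -0.07] op 0.0293 t 11.1 j [ 10.   9. -20.  -1. -61. -91.]
[0.041, 0.009, 0.013] 
the job is handed in; nothing more can be done
None
```

I lowered the outer lid with the flap nested in it until both were shut. I then let go, took a shallower grip on the lid's tab, raised the lid alone and handed the job in at 11.1 s with the lid still held. No verdict was reported.

**Last checks:**
- **Lid angle:** the depth picture gives about 0.80 rad, and the arm's position about 0.82 rad. Both are inside the 0.55–1.02 range.
- **Hold:** the fingers grip the tab at a 29 mm opening, and the arm drifted less than 1 mm over the last 0.4 s.
- **Flap:** it lies level on the rim, within 1 mm of the shut height, and the fingers are well above it.
- **Fully shut:** before the lift, the lid's top measured flat at 74 mm above the ledge (75 nominal).
- **Other things:** the tray and capacitor show no visible shift. I did not check the screwdriver and C-clamp again, but the arm never went near them.

**Not confirmed or disagreed:**
- **Nesting on the way down:** I could not see the flap directly because the gripper hid it. I take it as nested because it ended up shut under the lid.
- **Tab slip:** the tab slid about 5 mm in the pads during the lowering, and I corrected this with the second grip. The path radius still read 3.3 mm off at the end.

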